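# Rack the arbor spacers by thickness and size

### The arm

A 6-joint arm with a two-finger parallel gripper is mounted at the origin on a cart in front of the work surface, level with it; the furniture and walls round the work are solid. World frame = base frame: x ahead of the robot, y to its left, z up, the work surface at z = 0. Lengths are in mm, angles in rad, forces in N, time in s.
With the tool pointing down it reaches from about 400 to 925 mm from the base axis. Payload 12.5 kg.
Tool frame: the origin (TCP) lies at the very end of the fingers, on their centre line; the grasp point (between the pads) lies 19 mm behind it; z points along the fingers, y is the line along which they close (so a half turn about z gives the same grasp; the last joint's range is limited). The gripper opens to 95 mm and grips with 3 to 60 N. Pads are 20 mm wide; open, the fingers measure 119 mm over their backs; the gripper's body (75 mm by 180 mm) begins 59 mm behind the grasp point.
Start: joints at [1.013, 0.491, 1.559, -0, 1.092, -0.106], TCP at [272.854, 562.317, 186.161] pointing down, gripper open.
Joint ranges: [-3.1, 3.1], [-0.84, 2.19], [0.05, 2.79], [-1.13, 4.28], [0.06, 2.93], [-2.69, 2.69]. Speed limits (rad/s): [2.22, 2.22, 2.79, 3.14, 3.14, 3.14].

### API

Orientations are given as [roll, pitch, yaw] about the fixed x, y, z axes, in that order (R = Rz(yaw) Ry(pitch) Rx(roll)).
In Python, from cell import state, imaging, env, spot_in, mark_of gives the robot as it stands. The module is installed in compiled form; this text tells all that it offers.
- The arm moves only by the tool step_arm, never from a script. Its argument "increments" is a list of rows, each an object with "slide": the shift along the tool's x, y, z in m, a list of three; "roll": the turn about the tool's z in rad. A call has 1 to 5 rows; each row is the pose to reach, as a shift and turn from the pose commanded when the call began, along the tool's axes at that moment; what a row does not reach only later rows make up. A row lasts 1/8 s, in which the tool goes at most 62.5 mm and 10.7 degrees, less where a joint would pass 70% of its speed; a pose out of reach is approached as far as the arm can. A call with a gripper value outside its range is refused whole. "fingers" is the opening, from 0 (shut) to 1 (fully open), set as the call begins (left out, the last holds). The fingers move at their own pace and stop on an object; the grip force is fixed at half the most. Time passes only in rows, so rows that repeat a pose let the fingers close. It gives the time, the measured TCP pose, the force, the opening and the grip force at its end, in the units of the state.
- state(): the state, without advancing time (a new reading comes with each control period).
- imaging.read_camera(name): name is "side" or "top" or "wrist"; returns a dict with "color" (384x512x3 uint8, red, green, blue), "z_map" (384x512 float32, mm along the optical axis (not along the pixel's ray), 0 where there is no reading), "intrinsics" (3x3 intrinsics, pixels), "camera_from_world" (4x4, takes a point from world to camera coordinates). Camera axes: x right, y up, looking along -z (the intrinsics and any distortion apply to the point x, -y, -z); pixel columns grow to the right and rows downward; lengths in mm; the calibration is good to about 2 mm. A picture is of the moment at which its call begins.
- env.job_done(): hands the job in; it is judged then, once.
Trained networks look in the newest picture that a camera, given by its name, has taken for a name from the list of things; names that differ only in an ending like _2 or _b are one class to them, and where a whole thing is asked for, a point or a joint stands for the part that bears it (a point fixed in the world has none). Each returns a list of dicts, best first, with "confidence" (0 to 1); they miss things now and then, are a little off and sometimes report something else, mostly with a low value. They report only what shows in the picture. A call takes as long as a camera call. They do not tell look-alikes from the thing itself.
- spot_in(camera, target): "bbox" ([left, top, right, bottom] in pixels, round what is visible of it).
- mark_of(camera, target): "uv" ([column, row] in pixels: a listed point, or the origin of a listed thing).
The state is a dict: "t": time; "joints": joint angles; "qvel": joint speeds; "tau": joint torques, N m; "eef_pos": TCP position; "tcp_rot": TCP orientation; "ft_force": force on the tool from outside, world axes, zero at the start; "moment": the same for the moment, N m; "opening": opening from 0.0 (shut) to 1.0 (fully open); "grip_force": force on a finger pad.
Only numpy, scipy, OpenCV 4.12 (cv2) and the standard library are available. Lean on these libraries where they do the work, as an engineer would, in place of code of your own. Each camera call takes 0.05 s, during which the arm holds its last target. There are 200 camera calls.

### The job

Put the four steel spacer rings away on the two spindle stands: both thick rings on the spring stand, whose seat plate sinks under them, and both thin rings on the plain low stand. On each spindle the wider ring goes at the bottom and the narrower one on top, both lying flat, and the two bushes stay where they are.

Things in the scene. Friction and masses are not known exactly. Their poses are not given: they have to be found in the camera images.
- thick_wide: Thick wide ring: flat steel spacer ring lying on the bench, outside diameter 58 mm, bore 26 mm, thickness 22 mm, about 360 g. Origin at the centre of its underside, z up along its axis.
- thick_narrow: Thick narrow ring: flat steel spacer ring lying on the bench, outside diameter 42 mm, bore 26 mm, thickness 22 mm, about 150 g. Origin at the centre of its underside, z up along its axis.
- thin_wide: Thin wide ring: flat steel spacer ring lying on the bench, outside diameter 58 mm, bore 26 mm, thickness 10 mm, about 165 g. Origin at the centre of its underside, z up along its axis.
- thin_narrow: Thin narrow ring: flat steel spacer ring lying on the bench, outside diameter 42 mm, bore 26 mm, thickness 10 mm, about 68 g. Origin at the centre of its underside, z up along its axis.
- spring_stand: Spring stand, fixed to the bench: 76 mm square grey foot 10 mm high, a 54 mm aluminium housing up to 21 mm, above it a round dark seat plate (50 mm across) on a coil spring, and through its centre an upright steel spindle 16 mm in diameter with a tapered tip 88 mm above the bench. Origin on the spindle's axis at bench height, z up.
- plain_stand: Plain stand, fixed to the bench: 76 mm square grey foot 10 mm high, a fixed round dark seat (50 mm across, its top 20 mm above the bench) and in its centre an upright steel spindle 16 mm in diameter with a tapered tip 55 mm above the bench. Origin on the spindle's axis at bench height, z up.
- lift_seat (a point): Centre of the top face of the spring stand's seat plate, on the spindle's axis; it moves down with the plate. z up.
- lift_plate (a joint): How far the spring stand's seat plate has sunk (m): 0 = up, its top 50 mm above the bench; 0.026 = fully down. Spring of about 250 N/m: it sinks about 14 mm under the thick wide ring and about 6 mm more under the thick narrow one, by their weight alone.
- flanged_bush: Bystander, not a spacer: loose steel guide bush with a flange at its foot, 40 mm across, 35 mm high, standing upright. Origin at the centre of its underside. Leave it where it is.
- brass_bush: Bystander, not a spacer: loose plain brass-coloured guide bush, 30 mm across, 28 mm high, standing upright. Origin at the centre of its underside. Leave it where it is.
Not all that is in view belongs to the job. Leave any red look-alike of the thick_narrow alone.

How it is judged:
By the outcome, as a careful person would: the job done as asked, in the order asked, and still so for the second after the job is handed in, with the robot touching nothing.
It also fails if it takes over 86 s, if anything falls off the work surface, if the arm or the gripper's body presses on something with over 40 N, if the wrist force passes 120 N, or if a joint passes its speed limit or range.

## Working session

There is one attempt and no reset: what is moved stays moved. The work goes in short steps, Python scripts to look and compute and a tool call to move; the robot and the scene stay as the last step left them, time stands still between calls to the robot, and variables do not carry over. Pictures are saved under pics/ and viewed, at most 14 in all, crops included, and the job is handed in when it is done.

Besides the shell and the picture viewer there is one more tool, called by a JSON object that holds its "op" and its "data". step_arm: Moves the arm, as the interface text tells. Its arguments: {"type":"object","properties":{"increments":{"type":"array"},"fingers":{"type":"number"}},"required":["increments"]}

```bash
mkdir -p pics; cat > h.py <<'E'
import numpy as np, cv2
from cell import state, imaging, env, spot_in, mark_of
def cam(n,save=None):
    d=imaging.read_camera(n)
    if save: cv2.imwrite('pics/'+save+'.png',d['color'][:,:,::-1])
    return d
def world(d,u,v,z=None):
    """pixel -> world using depth, or intersect with plane z"""
    K=d['intrinsics'];T=np.linalg.inv(d['camera_from_world'])
    r=np.array([(u-K[0,2])/K[0,0],-(v-K[1,2])/K[1,1],-1.])
    o=T[:3,3];w=T[:3,:3]@r
    if z is None:
        return o+w*d['z_map'][int(round(v)),int(round(u))]
    return o+w*(z-o[2])/w[2]
E
python3 - <<'E'
from h import *
s=state();print(s)
for n in('top','side'):
    d=cam(n,n+'0');print(n,d['intrinsics'].round(1).tolist(),np.linalg.inv(d['camera_from_world'])[:3,3])
    for t in['thick_wide','thick_narrow','thin_wide','thin_narrow','spring_stand','plain_stand','flanged_bush','brass_bush']:
        for b in spot_in(n,t)[:3]:
            l,tp,r,bt=b['bbox'];u,v=(l+r)/2,(tp+bt)/2
            print(n,t,np.round(b['bbox']),round(b['confidence'],2),world(d,u,v,0).round(0),world(d,u,v).round(0))
E
```

```text
{'t': 0.0, 'joints': array([ 1.01339692e+00,  4.91547645e-01,  1.55948416e+00,  2.55040902e-06,
        1.09170948e+00, -1.05606015e-01]), 'qvel': array([ 0.00259659, -0.00077314,  0.00106061,  0.00027982,  0.00125221,
        0.00062398]), 'tau': array([-2.08318823e-03, -6.12646723e+01, -2.58172166e+01,  6.91518746e-02,
        4.82415897e-02, -9.77566674e-05]), 'eef_pos': array([272.68687837, 562.04649518, 185.55722213]), 'tcp_rot': array([-3.14045065e+00, -1.23327009e-04,  2.68979801e+00]), 'ft_force': array([-0.11358188,  0.05568516, -0.41109346]), 'moment': array([ 0.03465836,  0.00064963, -0.02939812]), 'grip_force': 0.0, 'opening': 1.001103186607302}
top [[368.2, 0.0, 255.8], [0.0, 368.2, 188.2], [0.0, 0.0, 1.0]] [ 409.08653679 -110.42440728  946.27391465]
top thick_wide [175. 135. 204. 158.] 0.64 [613.  71.   0.] [613.  71.  -2.]
top thick_narrow [194. 196. 215. 215.] 0.74 [457.  32.   0.] [457.  32.  -1.]
top thick_narrow [298. 131. 321. 151.] 0.55 [ 622. -244.    0.] [ 623. -244.   -3.]
top thick_narrow [195. 230. 213. 247.] 0.54 [373.  32.   0.] [373.  32.   0.]
top thin_w
[... 1024 characters left out ...]
.29 [665. -50.   0.] [ 631. -122.   45.]
side thin_narrow [254. 254. 273. 271.] 0.55 [ 455. -287.    0.] [ 455. -288.    1.]
side spring_stand [294. 178. 335. 214.] 0.6 [670. -61.   0.] [ 640. -122.   38.]
side plain_stand [238. 210. 275. 238.] 0.89 [ 481. -146.    0.] [ 471. -180.   23.]
side flanged_bush [222. 155. 232. 170.] 0.66 [492. 215.   0.] [ 264. -878.  514.]
side flanged_bush [305. 186. 325. 197.] 0.37 [683. -38.   0.] [ 642. -120.   50.]
side flanged_bush [318. 279. 338. 294.] 0.26 [ 551. -389.    0.] [ 536. -416.   28.]
side brass_bush [322. 280. 335. 297.] 0.6 [ 551. -394.    0.] [ 537. -417.   24.]
side brass_bush [305. 186. 324. 199.] 0.16 [678. -44.   0.] [ 639. -122.   48.]
```

```bash
python3 - <<'E'
import cv2
a=cv2.imread('pics/top0.png')[105:265,130:395];b=cv2.imread('pics/side0.png')[140:310,170:360]
cv2.imwrite('pics/top1.png',cv2.resize(a,None,fx=3,fy=3,interpolation=2));cv2.imwrite('pics/side1.png',cv2.resize(b,None,fx=3,fy=3,interpolation=2))
E
```

```text
(no output)
```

View pics/top1.png

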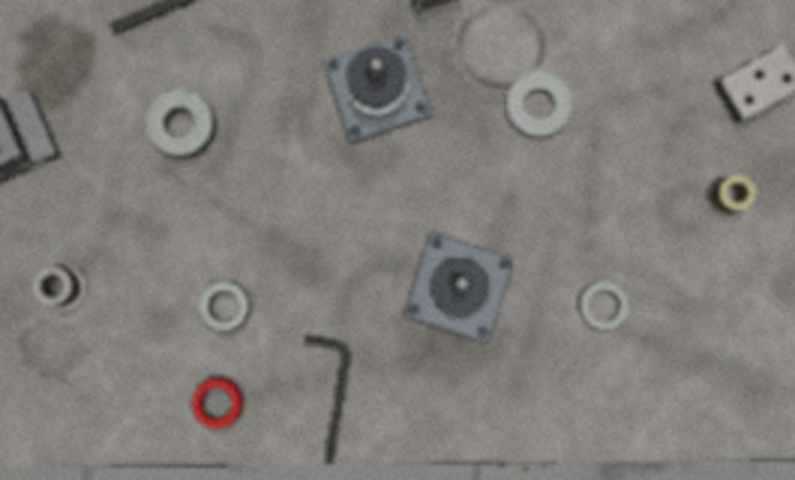

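View pics/side1.png

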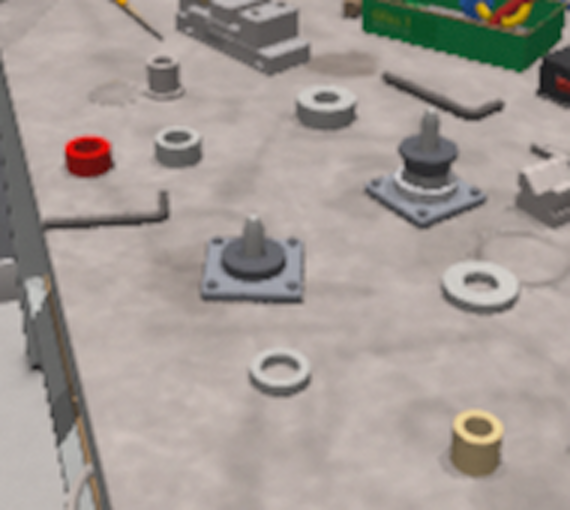

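Top crop (3x): thick_wide (180,124), thick_narrow (224,306), thin_wide (538,104), thin_narrow (603,306), spring stand (376,85, the raised one), plain stand (460,287). Possible mix-ups are the red look-alike (217,403), the flanged bush (57,286), the brass bush (735,193) and the circular stain (500,47). I start with thick_wide, which the side view confirms is grey, thick and wide.

```bash
cat >> h.py <<'E'
def go(x,y,z,s=None):
    from scipy.spatial.transform import Rotation as R
    s=s or state();M=R.from_euler('xyz',s['tcp_rot']).as_matrix()
    d=np.array([x,y,z])-s['eef_pos']
    print('t',round(s['t'],2),'at',s['eef_pos'].round(1),'slide',(M.T@d/1000).round(4).tolist(),'dist',np.linalg.norm(d).round())
def pts(d):
    K=d['intrinsics'];T=np.linalg.inv(d['camera_from_world']);h,w=d['z_map'].shape
    u,v=np.meshgrid(np.arange(w),np.arange(h));Z=d['z_map']
    P=np.stack([(u-K[0,2])/K[0,0]*Z,-(v-K[1,2])/K[1,1]*Z,-Z],-1)@T[:3,:3].T+T[:3,3]
    P[Z<=0]=np.nan
    return P
def ring(d,x,y,zlo,zhi,rad=50):
    """circle of points with height in (zlo,zhi) near x,y: centre of largest blob in image"""
    P=pts(d);m=(P[...,2]>zlo)&(P[...,2]<zhi)&(np.hypot(P[...,0]-x,P[...,1]-y)<rad)
    n,l,st,_=cv2.connectedComponentsWithStats(cv2.medianBlur(m.astype(np.uint8)*255,3))
    if n<2: return None
    k=1+np.argmax(st[1:,4]);Q=P[l==k]
    (cx,cy),r=cv2.minEnclosingCircle(Q[:,:2].astype(np.float32))
    return dict(n=len(Q),circ=[round(float(i),1) for i in(cx,cy,r)],mean=Q.mean(0).round(1),zmed=np.median(Q[:,2]).round(1))
E
python3 - <<'E'
from h import *
T=dict(thick_wide=(607,68,12,30),thick_narrow=(455,30,12,30),thin_wide=(625,-241,5,16),thin_narrow=(455,-287,5,16),spring=(625,-104,55,95),springseat=(625,-104,40,58),plain=(463,-172,30,60),plainseat=(463,-172,14,26))
for n in('top','side'):
    d=cam(n)
    for k,a in T.items(): print(n,k,ring(d,*a))
    P=pts(d);print('noise',np.nanstd(P[150:180,220:235,2]))
d=cam('wrist');print('wrist cam',np.linalg.inv(d['camera_from_world']).round(2),d['intrinsics'].round())
go(607,68,150)
E
```

```text
top thick_wide {'n': 339, 'circ': [610.3, 68.3, 29.0], 'mean': array([609.1,  67.7,  21.9]), 'zmed': np.float64(22.3)}
top thick_narrow {'n': 143, 'circ': [453.5, 29.4, 20.9], 'mean': array([453.1,  29.5,  21.5]), 'zmed': np.float64(21.9)}
top thin_wide {'n': 315, 'circ': [625.8, -240.1, 29.1], 'mean': array([nan, nan, nan]), 'zmed': np.float64(nan)}
top thin_narrow {'n': 132, 'circ': [451.0, -291.2, 20.4], 'mean': array([ 451.2, -290.8,   10. ]), 'zmed': np.float64(10.0)}
top spring {'n': 42, 'circ': [639.9, -100.0, 7.5], 'mean': array([ 638. , -100.7,   77.6]), 'zmed': np.float64(80.1)}
top springseat {'n': 269, 'circ': [640.9, -100.7, 24.8], 'mean': array([ 639.6, -100.9,   50.2]), 'zmed': np.float64(50.3)}
top plain {'n': 31, 'circ': [467.7, -168.4, 7.4], 'mean': array([nan, nan, nan]), 'zmed': np.float64(nan)}
top plainseat {'n': 274, 'circ': [467.8, -168.5, 24.9], 'mean': array([nan, nan, nan]), 'zmed': np.float64(nan)}
noise 1.623544614038401
side thick_wide {'n': 188, 'circ': [612.9, 66.7, 30.6], 'mean': array([611.4,  62.3,  18.8]), 'zmed': np.float64(20.2)}
side thick_narro
[... 470 characters left out ...]
, 'circ': [642.5, -104.3, 25.7], 'mean': array([ 640.3, -109.7,   49.1]), 'zmed': np.float64(49.1)}
side plain {'n': 60, 'circ': [470.1, -173.7, 7.9], 'mean': array([nan, nan, nan]), 'zmed': np.float64(nan)}
side plainseat {'n': 208, 'circ': [469.8, -171.3, 25.7], 'mean': array([ 467.7, -176.7,   19.4]), 'zmed': np.float64(19.4)}
noise 11.502033235009733
wrist cam [[ 4.4000e-01 -8.6000e-01 -2.5000e-01  2.0104e+02]
 [ 9.0000e-01  4.2000e-01  1.2000e-01  5.9692e+02]
 [ 0.0000e+00 -2.8000e-01  9.6000e-01  3.8546e+02]
 [ 0.0000e+00  0.0000e+00  0.0000e+00  1.0000e+00]] [[343.   0. 258.]
 [  0. 343. 191.]
 [  0.   0.   1.]]
t 1.05 at [272.8 562.3 186.1] slide [-0.5164, -0.2988, 0.0361] dist 598.0
```

{"op": "step_arm", "data": {"increments": [{"slide": [-0.052,-0.03,0.0]},{"slide": [-0.104,-0.06,0.0]},{"slide": [-0.156,-0.09,0.0]},{"slide": [-0.208,-0.12,0.0]},{"slide": [-0.26,-0.15,0.0]}]}}

```text
invalid input at $.increments[0]: expected keys slide, roll
```

{"op": "step_arm", "data": {"increments": [{"slide": [-0.052,-0.03,0.01]},{"slide": [-0.104,-0.06,0.02]},{"slide": [-0.156,-0.09,0.03]},{"slide": [-0.208,-0.12,0.04]},{"slide": [-0.257,-0.15,0.046]}]}}

```text
invalid input at $.increments[0]: expected keys slide, roll
```

```bash
python3 - <<'E'
from h import *
d=cam('wrist','w1');print(ring(d,611,67,12,30));print(spot_in('wrist','thick_wide')[:2]);go(611,67,4)
E
```

```text
None
[]
t 1.15 at [272.9 562.3 186.2] slide [-0.5205, -0.298, 0.1821] dist 627.0
```

View pics/w1.png

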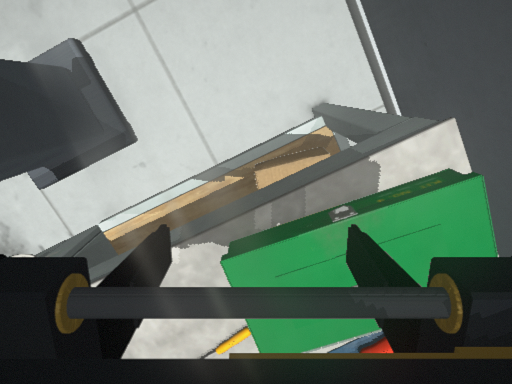

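The wrist view shows a green tray right below the fingers, at (350,240). I'll check its height before crossing it.

```bash
python3 - <<'E'
from h import *
for n in('side','wrist','top'):
    P=pts(cam(n));
    m=(P[...,2]>45)&(P[...,0]>150)&(P[...,0]<900)&(P[...,1]>-50)&(P[...,1]<750)&(P[...,2]<300)
    for x in range(200,800,100):
        for y in range(0,700,100):
            q=P[m&(P[...,0]//100*100==x)&(P[...,1]//100*100==y)]
            if len(q)>5: print(n,x,y,len(q),q[:,2].max().round())
E
```

```text
side 200 400 62 300.0
side 200 500 172 299.0
side 200 600 81 299.0
side 300 400 71 57.0
side 300 500 145 300.0
side 300 600 143 300.0
side 400 400 125 58.0
side 400 500 212 70.0
side 400 600 176 69.0
side 500 100 26 56.0
side 500 200 148 60.0
side 500 300 102 71.0
side 500 600 8 57.0
side 600 200 75 60.0
side 700 100 11 46.0
side 700 200 16 182.0
wrist 200 500 4466 300.0
wrist 200 600 3906 300.0
wrist 300 400 566 59.0
wrist 300 500 4505 61.0
wrist 300 600 3952 288.0
wrist 400 400 874 60.0
wrist 400 500 3196 66.0
wrist 400 600 1955 70.0
top 300 400 276 61.0
top 300 500 185 61.0
top 400 400 451 61.0
top 400 500 315 60.0
top 500 100 32 58.0
top 500 200 559 63.0
top 500 300 319 73.0
top 600 200 188 64.0
top 700 100 23 49.0
top 700 200 59 185.0
top 700 300 7 49.0
```

{"op": "step_arm", "data": {"increments": [{"slide": [-0.052,-0.03,0.0],"roll": 0},{"slide": [-0.104,-0.06,0.0],"roll": 0},{"slide": [-0.156,-0.09,0.0],"roll": 0},{"slide": [-0.208,-0.12,0.0],"roll": 0},{"slide": [-0.26,-0.15,0.0],"roll": 0}]}}

```text
t: 1.92
eef_pos: [442.2, 312.2, 186.4]
tcp_rot: [3.141, 0.0, 2.69]
ft_force: [1.5, 0.6, -0.5]
opening: 1.001
grip_force: 0.0
```

{"op": "step_arm", "data": {"increments": [{"slide": [-0.052,-0.03,0.01],"roll": 0},{"slide": [-0.104,-0.06,0.02],"roll": 0},{"slide": [-0.156,-0.09,0.03],"roll": 0},{"slide": [-0.208,-0.12,0.04],"roll": 0},{"slide": [-0.258,-0.149,0.046],"roll": 0}]}}

```text
t: 2.55
eef_pos: [609.2, 65.3, 139.7]
tcp_rot: [3.142, -0.0, 2.689]
ft_force: [0.8, 1.5, -0.1]
opening: 1.002
grip_force: 0.0
```

```bash
python3 - <<'E'
from h import *
d=cam('wrist','w2');print(ring(d,611,67,12,30));print(spot_in('wrist','thick_wide')[:2]);go(611,67,4)
E
```

```text
{'n': 2346, 'circ': [611.3, 68.4, 28.8], 'mean': array([nan, nan, nan]), 'zmed': np.float64(nan)}
[{'bbox': [231.8, 148.0, 292.1, 208.0], 'confidence': 0.74}]
t 2.65 at [610.6  62.8 139.1] slide [0.0015, 0.0041, 0.1351] dist 135.0
```

View pics/w2.png

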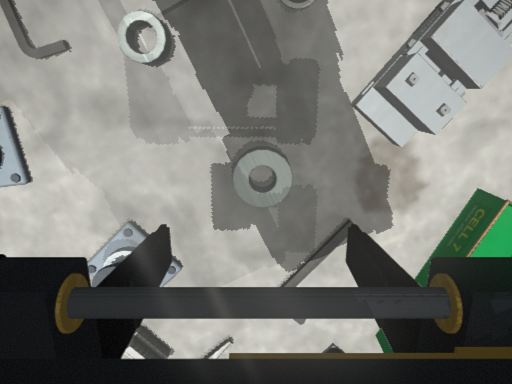

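The ring sits at (262,178), grey and isolated, and the fingers' landing spots are clear. Descending and gripping.

{"op": "step_arm", "data": {"increments": [{"slide": [0.0018,0.0053,0.05],"roll": 0},{"slide": [0.0018,0.0053,0.09],"roll": 0},{"slide": [0.0018,0.0053,0.12],"roll": 0},{"slide": [0.0018,0.0053,0.135],"roll": 0},{"slide": [0.0018,0.0053,0.135],"roll": 0}]}}

```text
t: 3.28
eef_pos: [608.7, 73.0, 4.8]
tcp_rot: [-3.141, -0.001, 2.69]
ft_force: [0.3, -0.2, -0.0]
opening: 1.0
grip_force: 0.0
```

{"op": "step_arm", "data": {"increments": [{"slide": [0,0,0],"roll": 0},{"slide": [0,0,0],"roll": 0},{"slide": [0,0,0],"roll": 0},{"slide": [0,0,0],"roll": 0}], "fingers": 0.4}}

```text
t: 3.78
eef_pos: [609.2, 72.7, 5.5]
tcp_rot: [3.141, 0.001, 2.69]
ft_force: [-0.5, -0.7, -0.0]
opening: 0.639
grip_force: 0.0
```

{"op": "step_arm", "data": {"increments": [{"slide": [-0.0035,0,0],"roll": 0},{"slide": [-0.0035,0,0],"roll": 0},{"slide": [-0.0035,0,0],"roll": 0},{"slide": [-0.0035,0,0],"roll": 0}], "fingers": 0.4}}

```text
t: 4.28
eef_pos: [612.1, 71.2, 5.1]
tcp_rot: [3.142, -0.0, 2.69]
ft_force: [-0.1, 0.3, -0.5]
opening: 0.4
grip_force: 0.0
```

```bash
python3 - <<'E'
from h import *
s=state();print(s['opening'],s['grip_force']);d=cam('wrist');print(ring(d,611,69,12,30));print(state()['eef_pos']);go(640,-101,110)
E
```

```text
0.4002996898824376 0.0
{'n': 5542, 'circ': [611.4, 68.7, 29.1], 'mean': array([nan, nan, nan]), 'zmed': np.float64(nan)}
[612.12396375  71.23518198   5.09935966]
t 4.33 at [612.1  71.2   5.1] slide [-0.1003, -0.1428, -0.1049] dist 204.0
```

```bash
python3 - <<'E'
from h import *
d=cam('wrist','w3');P=pts(d);print(P[260,150],P[260,350])
E
```

```text
[567.68608431  59.42430566 118.87644387] [591.36496746 109.04572766 119.55477166]
```

View pics/w3.png

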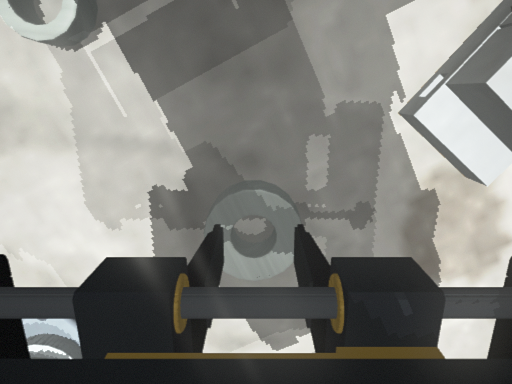

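```bash
python3 - <<'E'
from h import *
s=state();d=cam('wrist');C=d['camera_from_world'];K=d['intrinsics'];P=pts(d)
print(s['eef_pos'],np.linalg.inv(C)[:3,3],s['joints'])
for z in(5,22,24,50):
    for p in([612,71.2,z],[611.4,68.5,z]):
        c=C[:3,:3]@p+C[:3,3];print(z,K[0,0]*c[0]/-c[2]+K[0,2],-K[1,1]*c[1]/-c[2]+K[1,2],-c[2])
for v,u in((198,253),(230,222),(230,298),(230,215),(230,290),(265,253),(265,210),(265,310),(100,120)): print((u,v),P[v,u].round(1),d['z_map'][v,u].round())
print(spot_in('wrist','thick_wide')[:2])
E
```

```text
[612.1714114   71.22159182   5.13128551] [540.35494442 105.82841477 204.4137121 ] [ 8.65658356e-03  6.99841196e-01  1.73299129e+00  1.00648800e-04
  7.08718511e-01 -1.11046923e+00]
5 258.2734123458901 223.7510629037056 213.76038334158648
5 253.95573146182704 224.7066313152809 213.9383550095423
22 258.28724566598316 234.75166236911548 197.45032318452692
22 253.61321855654953 235.77618640899175 197.62829485248275
24 258.28902483826823 236.16650432731575 195.53149257781405
24 253.56916967983852 237.1997866881472 195.70946424576988
50 258.3157964212655 257.45593156728813 170.5866946905465
50 252.9064508660326 258.61796482984033 170.76466635850232
(253, 198) [590.5  78.4  23.1] 190.0
(222, 230) [595.1  58.3  37.7] 180.0
(298, 230) [612.3  94.1  38.1] 179.0
(215, 230) [591.8  56.6  43. ] 174.0
(290, 230) [617.2  88.9  22.2] 196.0
(253, 265) [628.2  59.9  21.8] 203.0
(210, 265) [593.7  58.   77.4] 141.0
(310, 265) [609.9  95.3  80.5] 138.0
(120, 100) [5.104e+02 3.220e+01 4.000e-01] 197.0
[{'bbox': [205.3, 181.6, 298.9, 282.6], 'confidence': 0.76}, {'bbox': [20.9, 320.0, 82.1, 359.4], 'confidence': 0.29}]
```

```bash
python3 - <<'E'
from h import *
d=cam('wrist');P=pts(d);c=d['color']
for v in range(216,262,4):
    print(v,[(u,int(c[v,u].mean()),P[v,u].round(0).astype(int).tolist()) for u in(214,218,222)])
s=cam('side','s2');S=pts(s);C=s['camera_from_world'];K=s['intrinsics']
for z in(0,5,40,100):
    q=C[:3,:3]@[612,71,z]+C[:3,3];print(z,K[0,0]*q[0]/-q[2]+K[0,2],-K[1,1]*q[1]/-q[2]+K[1,2])
im=cv2.imread('pics/s2.png')[90:230,200:360];cv2.imwrite('pics/s2c.png',cv2.resize(im,None,fx=4,fy=4,interpolation=2))
E
```

```text
216 [(214, 111, [590, 54, 24]), (218, 111, [591, 56, 23]), (222, 109, [593, 58, 23])]
220 [(214, 113, [593, 53, 23]), (218, 113, [594, 55, 23]), (222, 109, [595, 57, 22])]
224 [(214, 98, [595, 52, 23]), (218, 61, [592, 57, 35]), (222, 122, [597, 56, 22])]
228 [(214, 40, [592, 56, 40]), (218, 42, [593, 57, 39]), (222, 60, [594, 59, 37])]
232 [(214, 41, [592, 57, 46]), (218, 43, [594, 57, 43]), (222, 54, [596, 58, 39])]
236 [(214, 36, [592, 57, 50]), (218, 43, [594, 58, 47]), (222, 53, [598, 57, 39])]
240 [(214, 37, [592, 57, 55]), (218, 40, [595, 58, 50]), (222, 45, [600, 56, 39])]
244 [(214, 35, [592, 58, 60]), (218, 40, [595, 58, 56]), (222, 45, [601, 55, 41])]
248 [(214, 36, [594, 57, 60]), (218, 37, [596, 58, 58]), (222, 42, [603, 54, 41])]
252 [(214, 37, [594, 58, 64]), (218, 39, [598, 57, 57]), (222, 41, [605, 54, 42])]
256 [(214, 35, [594, 58, 69]), (218, 37, [599, 56, 58]), (222, 36, [607, 53, 42])]
260 [(214, 37, [595, 59, 72]), (218, 37, [601, 56, 59]), (222, 36, [608, 52, 43])]
0 277.72591155549065 177.4400498790914
5 277.77029001871654 175.9271361082684
40 278.0863300447653 165.15296159242132
100 278.6510387667787 145.9013800833922
```

View pics/s2c.png

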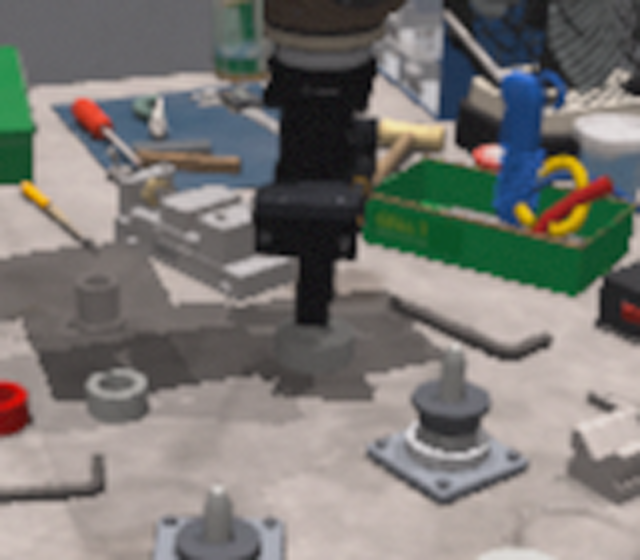

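The wrist depth puts the fingertips at z≈37, and the side crop agrees: the tips are at (312,322), above the ring. The reported TCP is z=5, so the real tips sit about 30 mm higher than stated. I'll check the clearance for the gripper body before going lower.

```bash
python3 - <<'E'
from h import *
d=cam('wrist');P=pts(d).reshape(-1,3);P=P[np.isfinite(P[:,0])]
a=2.69;ex=np.array([np.cos(a),np.sin(a)]);ey=np.array([np.sin(a),-np.cos(a)])
for n,P in(('wrist',P),('top',pts(cam('top')).reshape(-1,3))):
    q=P[:,:2]-[611.4,68.5];X=q@ex;Y=q@ey;Z=P[:,2]
    m=(Z>30)&(Z<75)&(np.hypot(X,Y)<170)
    H,xe,ye=np.histogram2d(X[m],Y[m],bins=[np.arange(-170,171,34)]*2);print(n);print(H.astype(int))
    b=(abs(Y)<100)&(abs(X)<60)&(Z>60)&(Z<160); print('body low z hist',np.histogram(Z[b],np.arange(60,161,5)))
E
```

```text
wrist
[[   0    0    0    0    0    0    0    0    0    0]
 [   0    0    0    0    0    0    0    0    0    0]
 [   0    0    0    0    0    0    0    0    0    0]
 [   0    0    0    0    0    0    0    0    0    0]
 [   0    0    0    0  146  147    0    0    0    0]
 [   0    0    0    0  833  830    0    0    0    0]
 [   0    0    0    0    0    0    0    0  364    0]
 [   0    0    0    0    0    0    0 1164 2044    0]
 [   0    0    0    0    0    0    0    0  181    0]
 [   0    0    0    0    0    0    0    0    0    0]]
body low z hist (array([  281,   326,   336,   363,   348,   449,   321,   150,   199,
         203,  1065,  2389,  2634, 10476,  4801, 13033,   472,  9382,
        3049,     0]), array([ 60,  65,  70,  75,  80,  85,  90,  95, 100, 105, 110, 115, 120,
       125, 130, 135, 140, 145, 150, 155, 160]))
top
[[ 0  0  0  0  0  0  0  0  0  0]
 [ 0 24  0  0  0  0  0  0  0  0]
 [36 65  0  0  0  0  0  0  0  0]
 [ 0  0  0  0  0  0  0  0  0  0]
 [ 0  0  0  0  0  0  0  0  0  0]
 [ 0  0  0  0  0  0  0  0  0  0]
 [ 0  0  0  0  0  0  0  0  0  0]
 [ 0  0  0  0  0  0  0  0  0  0]
 [ 0  0  0  0  0  0  0  0  0  0]
 [ 0  0  0  0  0  0  0  0  0  0]]
body low z hist (array([  0,   0,   0,   0,   0,   0,   0,   0,   0,   0,   0,   1,   2,
        18,  14,  17,   1,  16, 325, 220]), array([ 60,  65,  70,  75,  80,  85,  90,  95, 100, 105, 110, 115, 120,
       125, 130, 135, 140, 145, 150, 155, 160]))
```

The gripper body's underside is at z≥110, so the whole tool rides about 32 mm higher than reported, and there is room to descend. I'll open, then go lower step by step while watching the force.

{"op": "step_arm", "data": {"increments": [{"slide": [0,-0.0025,0],"roll": 0},{"slide": [0,-0.0025,0],"roll": 0},{"slide": [0,-0.0025,0],"roll": 0},{"slide": [0,-0.0025,0],"roll": 0},{"slide": [0,-0.0025,0.008],"roll": 0}], "fingers": 0.85}}

```text
t: 5.3
eef_pos: [611.5, 69.0, -2.7]
tcp_rot: [3.141, 0.001, 2.69]
ft_force: [-1.0, 0.4, -0.0]
opening: 0.839
grip_force: 0.0
```

{"op": "step_arm", "data": {"increments": [{"slide": [0,0,0.005],"roll": 0},{"slide": [0,0,0.01],"roll": 0},{"slide": [0,0,0.014],"roll": 0},{"slide": [0,0,0.014],"roll": 0}]}}

```text
t: 5.8
eef_pos: [610.9, 69.0, -17.2]
tcp_rot: [-3.141, -0.001, 2.69]
ft_force: [0.1, 0.6, 0.4]
opening: 0.849
grip_force: 0.0
```

```bash
python3 - <<'E'
from h import *
d=cam('wrist');P=pts(d);c=d['color'].mean(2);s=state();print(s['eef_pos'],s['ft_force'],s['opening'])
a=2.69;ex=np.array([np.cos(a),np.sin(a)]);ey=np.array([np.sin(a),-np.cos(a)])
q=P[...,:2]-s['eef_pos'][:2];X=q@ex;Y=q@ey
for lo,hi in((-60,-25),(25,60)):
    m=(c<70)&(X>-12)&(X<14)&(Y>lo)&(Y<hi)&(P[...,2]<60);z=P[m];print(len(z),np.percentile(z[:,2],[1,3,5,10,20]).round(1))
print(ring(d,611.4,68.6,17,30,35))
E
```

```text
[611.06172911  68.99610809 -16.98184032] [-0.95794598 -0.57220248  0.55393851] 0.849714100065551
1720 [13.  14.4 15.8 19.5 25.7]
1733 [12.5 14.3 15.7 19.5 25.8]
{'n': 6673, 'circ': [611.0, 68.3, 28.8], 'mean': array([nan, nan, nan]), 'zmed': np.float64(nan)}
```

{"op": "step_arm", "data": {"increments": [{"slide": [0,0,0.004],"roll": 0},{"slide": [0,0,0.008],"roll": 0},{"slide": [0,0,0.008],"roll": 0}]}}

```text
t: 6.22
eef_pos: [610.9, 68.9, -25.2]
tcp_rot: [-3.141, -0.001, 2.69]
ft_force: [0.7, -0.5, 0.4]
opening: 0.852
grip_force: 0.0
```

{"op": "step_arm", "data": {"increments": [{"slide": [0,0,0],"roll": 0},{"slide": [0,0,0],"roll": 0},{"slide": [0,0,0],"roll": 0},{"slide": [0,0,0],"roll": 0}], "fingers": 0.4}}

```text
t: 6.72
eef_pos: [611.1, 68.9, -24.8]
tcp_rot: [3.141, 0.0, 2.69]
ft_force: [-0.7, -1.2, 0.5]
opening: 0.607
grip_force: 30.0
```

{"op": "step_arm", "data": {"increments": [{"slide": [0,0,-0.055],"roll": 0},{"slide": [0,0,-0.11],"roll": 0},{"slide": [-0.033,-0.046,-0.115],"roll": 0},{"slide": [-0.067,-0.093,-0.115],"roll": 0},{"slide": [-0.095,-0.132,-0.115],"roll": 0}]}}

```text
t: 7.35
eef_pos: [638.8, -93.2, 89.9]
tcp_rot: [-3.142, -0.0, 2.69]
ft_force: [0.5, 0.9, -4.4]
opening: 0.607
grip_force: 30.0
```

{"op": "step_arm", "data": {"increments": [{"slide": [-0.006,-0.0085,0],"roll": 0},{"slide": [-0.006,-0.0085,0],"roll": 0},{"slide": [-0.006,-0.0085,0],"roll": 0},{"slide": [-0.006,-0.0085,0],"roll": 0}]}}

```text
t: 7.85
eef_pos: [640.5, -100.2, 90.1]
tcp_rot: [3.141, -0.0, 2.691]
ft_force: [-0.1, -0.3, -4.0]
opening: 0.607
grip_force: 30.0
```

```bash
cat >> h.py <<'E'
def rel(a,b):
    """shift from b to a along tool x,y"""
    y=state()['tcp_rot'][2];d=np.subtract(a,b);return [round(float(v),1) for v in(np.cos(y)*d[0]+np.sin(y)*d[1],np.sin(y)*d[0]-np.cos(y)*d[1])]
E
python3 - <<'E'
from h import *
d=cam('wrist','w4');s=state();print(s['eef_pos'],s['grip_force'],s['opening'])
print('ring',ring(d,*s['eef_pos'][:2],100,125,45));
for z in((55,93),(40,56)):print(ring(d,640.5,-101.5,*z,35))
d=cam('top');print('top',ring(d,640.5,-101.5,55,95,35),ring(d,*s['eef_pos'][:2],100,125,35))
d=cam('side');print('side',ring(d,640.5,-101.5,55,95,35),ring(d,*s['eef_pos'][:2],92,125,35))
E
```

```text
[ 640.5893187  -100.41468932   90.17721155] 29.99920022673905 0.607434258203782
ring {'n': 343, 'circ': [643.9, -101.8, 12.7], 'mean': array([nan, nan, nan]), 'zmed': np.float64(nan)}
None
{'n': 1181, 'circ': [638.2, -99.4, 24.3], 'mean': array([nan, nan, nan]), 'zmed': np.float64(nan)}
top None None
side {'n': 71, 'circ': [642.2, -105.3, 7.6], 'mean': array([ 641.6, -106.8,   70.7]), 'zmed': np.float64(70.9)} {'n': 69, 'circ': [637.6, -111.0, 26.7], 'mean': array([nan, nan, nan]), 'zmed': np.float64(nan)}
```

View pics/w4.png

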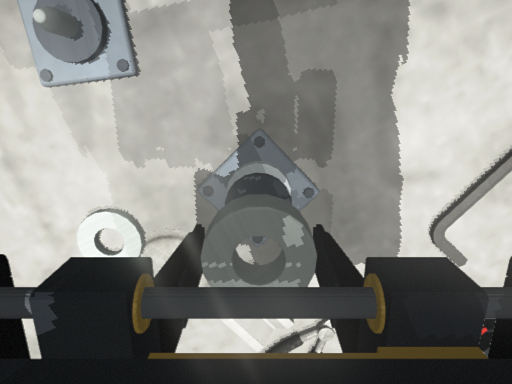

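{"op": "step_arm", "data": {"increments": [{"slide": [0,0,0.015],"roll": 0},{"slide": [0,0,0.028],"roll": 0},{"slide": [0,0,0.04],"roll": 0},{"slide": [0,0,0.05],"roll": 0},{"slide": [0,0,0.055],"roll": 0}]}}

```text
t: 8.62
eef_pos: [640.4, -101.5, 34.2]
tcp_rot: [-3.142, -0.001, 2.69]
ft_force: [-0.3, 0.0, -4.5]
opening: 0.614
grip_force: 30.0
```

```bash
python3 - <<'E'
from h import *
s=state();print(s['eef_pos'],s['ft_force'],s['grip_force'],s['opening'])
E
```

```text
[ 640.420797   -101.52934064   34.22904066] [-0.34762563  0.02744698 -4.46246868] 29.999050917103887 0.6138047211423462
```

No lateral contact and no extra load, so the spindle is in the bore. Lowering onto the plate, then releasing.

{"op": "step_arm", "data": {"increments": [{"slide": [0,0,0.008],"roll": 0},{"slide": [0,0,0.016],"roll": 0},{"slide": [0,0,0.022],"roll": 0},{"slide": [0,0,0.022],"roll": 0}]}}

```text
t: 9.12
eef_pos: [640.7, -101.6, 13.0]
tcp_rot: [3.141, 0.0, 2.69]
ft_force: [-0.2, -0.4, -0.8]
opening: 0.61
grip_force: 30.0
```

{"op": "step_arm", "data": {"increments": [{"slide": [0,0,0],"roll": 0},{"slide": [0,0,0],"roll": 0},{"slide": [0,0,0],"roll": 0}], "fingers": 0.85}}

```text
t: 9.5
eef_pos: [640.7, -101.5, 13.4]
tcp_rot: [3.141, 0.0, 2.69]
ft_force: [0.9, 0.4, -0.5]
opening: 0.835
grip_force: 0.0
```

```bash
python3 - <<'E'
from h import *
s=state();print(s['eef_pos'],s['ft_force'],s['grip_force'],s['opening'])
go(453.5,29.5,100)
E
```

```text
[ 640.73876276 -101.54235385   13.38038687] [ 0.85544448  0.35836542 -0.51164785] 0.0 0.8345566051542533
t 9.5 at [ 640.7 -101.5   13.4] slide [0.2256, 0.0362, -0.0867] dist 244.0
```

{"op": "step_arm", "data": {"increments": [{"slide": [0,0,-0.05],"roll": 0},{"slide": [0,0,-0.1],"roll": 0},{"slide": [0.06,0.01,-0.1],"roll": 0},{"slide": [0.12,0.02,-0.1],"roll": 0},{"slide": [0.18,0.03,-0.1],"roll": 0}]}}

```text
t: 10.12
eef_pos: [490.2, 4.9, 113.4]
tcp_rot: [3.141, 0.001, 2.689]
ft_force: [1.1, 0.5, 0.4]
opening: 0.85
grip_force: 0.0
```

{"op": "step_arm", "data": {"increments": [{"slide": [0.045,0.006,0.02],"roll": 0},{"slide": [0.045,0.006,0.03],"roll": 0},{"slide": [0.045,0.006,0.03],"roll": 0}]}}

```text
t: 10.5
eef_pos: [454.8, 28.9, 83.0]
tcp_rot: [3.141, 0.0, 2.69]
ft_force: [-0.0, 0.1, -0.3]
opening: 0.85
grip_force: 0.0
```

```bash
python3 - <<'E'
from h import *
d=cam('wrist','w5');s=state();print(s['eef_pos'])
r=ring(d,453.5,29.5,12,30,45);print(r,'move xy',rel(r['circ'][:2],s['eef_pos'][:2]))
print([b for b in spot_in('wrist','thick_narrow')[:3]])
d=cam('top');print('wide on spring',ring(d,640.5,-101,40,66,40),ring(d,640.5,-101,68,95,40))
d=cam('side');print('side',ring(d,640.5,-101,45,66,40))
E
```

```text
[455.15305164  28.62906733  83.2598093 ]
{'n': 1481, 'circ': [454.1, 29.7, 20.9], 'mean': array([nan, nan, nan]), 'zmed': np.float64(nan)} move xy [1.4, 0.5]
[{'bbox': [233.0, 161.7, 288.5, 220.5], 'confidence': 0.8}, {'bbox': [190.6, 65.6, 249.0, 121.7], 'confidence': 0.71}]
wide on spring {'n': 393, 'circ': [639.8, -101.0, 29.2], 'mean': array([nan, nan, nan]), 'zmed': np.float64(nan)} {'n': 32, 'circ': [640.4, -100.3, 7.2], 'mean': array([ 639.1, -100.5,   81.3]), 'zmed': np.float64(80.5)}
side {'n': 265, 'circ': [641.0, -103.6, 30.3], 'mean': array([ 638.4, -112.1,   54.5]), 'zmed': np.float64(55.8)}
```

View pics/w5.png

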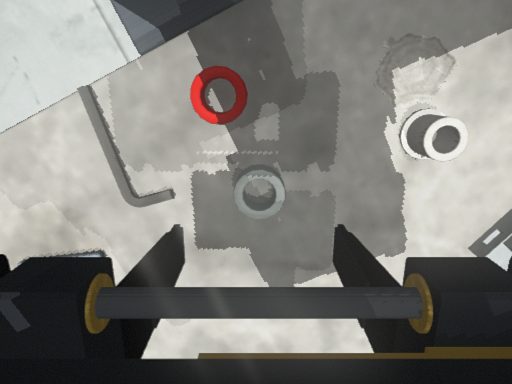

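The grey ring is at (260,192), clear of the red look-alike (218,95). The wide ring is seated on the spring stand. Picking the grey one.

{"op": "step_arm", "data": {"increments": [{"slide": [0.0013,0.0005,0.045],"roll": 0},{"slide": [0.0013,0.0005,0.08],"roll": 0},{"slide": [0.0013,0.0005,0.1],"roll": 0},{"slide": [0.0013,0.0005,0.107],"roll": 0},{"slide": [0.0013,0.0005,0.107],"roll": 0}]}}

```text
t: 11.32
eef_pos: [453.3, 29.9, -23.8]
tcp_rot: [3.142, -0.0, 2.689]
ft_force: [-0.2, -0.0, 0.7]
opening: 0.854
grip_force: 0.0
```

{"op": "step_arm", "data": {"increments": [{"slide": [0,0,0],"roll": 0},{"slide": [0,0,0],"roll": 0},{"slide": [0,0,0],"roll": 0},{"slide": [0,0,0],"roll": 0},{"slide": [0,0,0],"roll": 0}], "fingers": 0.25}}

```text
t: 11.95
eef_pos: [453.0, 30.1, -23.7]
tcp_rot: [3.141, 0.0, 2.69]
ft_force: [-0.7, 0.0, 3.4]
opening: 0.441
grip_force: 30.0
```

```bash
python3 - <<'E'
from h import *
s=state();print(s['opening'],s['grip_force']);go(640.4,-100.9,90)
E
```

```text
0.4408389875539159 30.00087122898549
t 11.95 at [453.   30.1 -23.7] slide [-0.2258, -0.0361, -0.1137] dist 255.0
```

{"op": "step_arm", "data": {"increments": [{"slide": [0,0,-0.055],"roll": 0},{"slide": [0,0,-0.11],"roll": 0},{"slide": [-0.06,-0.01,-0.115],"roll": 0},{"slide": [-0.12,-0.02,-0.115],"roll": 0},{"slide": [-0.18,-0.03,-0.115],"roll": 0}]}}

```text
t: 12.58
eef_pos: [603.1, -76.6, 91.4]
tcp_rot: [3.141, 0.0, 2.69]
ft_force: [0.1, 1.4, -1.6]
opening: 0.436
grip_force: 30.0
```

{"op": "step_arm", "data": {"increments": [{"slide": [-0.035,-0.005,0],"roll": 0},{"slide": [-0.045,-0.006,0],"roll": 0},{"slide": [-0.045,-0.006,0],"roll": 0},{"slide": [-0.045,-0.006,0],"roll": 0}]}}

```text
t: 13.08
eef_pos: [638.7, -99.6, 91.1]
tcp_rot: [-3.142, -0.001, 2.69]
ft_force: [0.7, 0.5, -1.5]
opening: 0.44
grip_force: 30.0
```

```bash
python3 - <<'E'
from h import *
d=cam('wrist','w6');s=state();print(s['eef_pos'],s['grip_force'],s['opening'],s['ft_force'])
print(rel((640.4,-100.9),s['eef_pos'][:2]))
print(ring(d,*s['eef_pos'][:2],128,145,30),ring(d,640.4,-101,50,62,40))
E
```

```text
[638.85123307 -99.66317385  91.30205933] 29.999780184589326 0.4349233958623994 [-0.43506693  0.51164661 -1.75985778]
[-1.9, -0.4]
{'n': 4154, 'circ': [673.5, -116.5, 58.6], 'mean': array([nan, nan, nan]), 'zmed': np.float64(nan)} {'n': 2498, 'circ': [641.1, -101.8, 29.0], 'mean': array([nan, nan, nan]), 'zmed': np.float64(nan)}
```

View pics/w6.png

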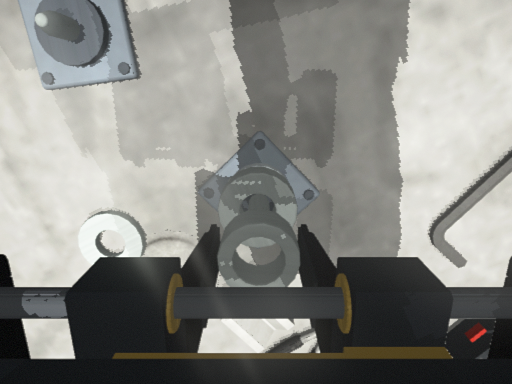

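{"op": "step_arm", "data": {"increments": [{"slide": [-0.001,0,0.012],"roll": 0},{"slide": [-0.001,0,0.024],"roll": 0},{"slide": [-0.001,0,0.035],"roll": 0},{"slide": [-0.001,0,0.042],"roll": 0},{"slide": [-0.001,0,0.045],"roll": 0}]}}

```text
t: 13.75
eef_pos: [640.4, -100.9, 45.5]
tcp_rot: [-3.142, -0.001, 2.69]
ft_force: [-1.1, 0.1, -1.5]
opening: 0.439
grip_force: 30.0
```

{"op": "step_arm", "data": {"increments": [{"slide": [0,0,0.005],"roll": 0},{"slide": [0,0,0.01],"roll": 0},{"slide": [0,0,0.014],"roll": 0},{"slide": [0,0,0.016],"roll": 0},{"slide": [0,0,0.016],"roll": 0}]}}

```text
t: 14.38
eef_pos: [640.6, -101.0, 30.1]
tcp_rot: [3.142, -0.0, 2.69]
ft_force: [-0.9, 0.0, -0.3]
opening: 0.438
grip_force: 30.0
```

{"op": "step_arm", "data": {"increments": [{"slide": [0,0,0],"roll": 0},{"slide": [0,0,0],"roll": 0},{"slide": [0,0,0],"roll": 0}], "fingers": 0.7}}

```text
t: 14.75
eef_pos: [640.6, -101.0, 30.2]
tcp_rot: [3.141, 0.0, 2.69]
ft_force: [0.6, 0.6, 0.2]
opening: 0.674
grip_force: 0.0
```

```bash
python3 - <<'E'
from h import *
go(625.8,-240.3,100)
E
```

```text
t 14.75 at [ 640.6 -101.    30.2] slide [-0.0475, -0.1318, -0.0698] dist 156.0
```

{"op": "step_arm", "data": {"increments": [{"slide": [0,0,-0.04],"roll": 0},{"slide": [0,0,-0.08],"roll": 0},{"slide": [-0.02,-0.055,-0.08],"roll": 0},{"slide": [-0.04,-0.11,-0.08],"roll": 0},{"slide": [-0.0475,-0.132,-0.07],"roll": 0}]}}

```text
t: 15.38
eef_pos: [625.5, -243.4, 100.6]
tcp_rot: [-3.141, 0.002, 2.687]
ft_force: [0.0, 0.1, -0.3]
opening: 0.7
grip_force: 0.0
```

{"op": "step_arm", "data": {"increments": [{"slide": [0,0,0.02],"roll": 0},{"slide": [0,0,0.02],"roll": 0},{"slide": [0,0,0.02],"roll": 0}], "fingers": 0.85}}

```text
t: 15.75
eef_pos: [626.0, -239.9, 80.5]
tcp_rot: [3.141, 0.0, 2.691]
ft_force: [0.4, -0.8, 0.1]
opening: 0.842
grip_force: 0.0
```

```bash
python3 - <<'E'
from h import *
d=cam('wrist','w7');s=state();print(s['eef_pos'])
r=ring(d,625.8,-240.3,5,16,45);print(r,'move xy',rel(r['circ'][:2],s['eef_pos'][:2]))
print(spot_in('wrist','thin_wide')[:2])
d=cam('top');print('spring',[ring(d,640.5,-101,*z,40) for z in((40,63),(66,79),(80,95))])
d=cam('side','s7');print('side',[ring(d,640.5,-101,*z,40) for z in((46,58),(66,79),(80,95))])
im=cv2.imread('pics/s7.png')[140:310,170:370];cv2.imwrite('pics/s7c.png',cv2.resize(im,None,fx=3,fy=3,interpolation=2))
E
```

```text
[ 626.16100918 -239.90326776   80.76562029]
{'n': 3038, 'circ': [626.5, -240.5, 29.0], 'mean': array([nan, nan, nan]), 'zmed': np.float64(nan)} move xy [-0.6, -0.4]
[{'bbox': [221.5, 155.3, 294.0, 228.2], 'confidence': 0.92}]
spring [{'n': 74, 'circ': [634.9, -85.1, 22.4], 'mean': array([nan, nan, nan]), 'zmed': np.float64(nan)}, {'n': 127, 'circ': [640.9, -100.2, 20.9], 'mean': array([nan, nan, nan]), 'zmed': np.float64(nan)}, {'n': 16, 'circ': [640.2, -101.3, 5.2], 'mean': array([ 640.1, -101.2,   85.8]), 'zmed': np.float64(86.0)}]
side [{'n': 142, 'circ': [641.8, -105.4, 28.9], 'mean': array([ 635.7, -117.1,   51.4]), 'zmed': np.float64(51.3)}, {'n': 125, 'circ': [642.5, -103.9, 21.1], 'mean': array([ 640.5, -107.9,   72.1]), 'zmed': np.float64(72.5)}, {'n': 12, 'circ': [642.4, -103.7, 4.8], 'mean': array([ 641.9, -104.7,   84. ]), 'zmed': np.float64(83.7)}]
```

View pics/s7c.png

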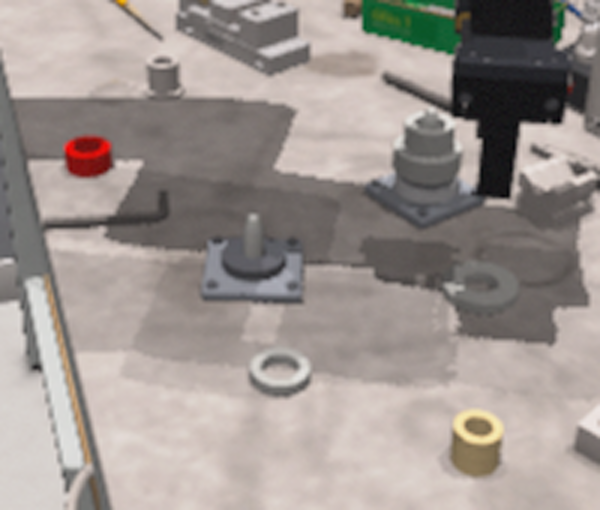

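The spring stand shows the wide ring with the narrow one on top, at crop (427,150), both flat. Next is thin_wide.

{"op": "step_arm", "data": {"increments": [{"slide": [-0.0005,-0.0005,0.045],"roll": 0},{"slide": [-0.0005,-0.0005,0.08],"roll": 0},{"slide": [-0.0005,-0.0005,0.098],"roll": 0},{"slide": [-0.0005,-0.0005,0.1],"roll": 0},{"slide": [-0.0005,-0.0005,0.1],"roll": 0}]}}

```text
t: 16.58
eef_pos: [626.6, -241.3, -18.7]
tcp_rot: [3.142, 0.002, 2.69]
ft_force: [0.7, -0.6, 1.2]
opening: 0.849
grip_force: 0.0
```

{"op": "step_arm", "data": {"increments": [{"slide": [0,0,0.003],"roll": 0},{"slide": [0,0,0.006],"roll": 0},{"slide": [0,0,0.0065],"roll": 0}]}}

```text
t: 16.95
eef_pos: [625.9, -241.1, -26.4]
tcp_rot: [3.141, 0.0, 2.69]
ft_force: [-0.0, 0.5, 0.3]
opening: 0.852
grip_force: 0.0
```

{"op": "step_arm", "data": {"increments": [{"slide": [0,0,0],"roll": 0},{"slide": [0,0,0],"roll": 0},{"slide": [0,0,0],"roll": 0},{"slide": [0,0,0],"roll": 0}], "fingers": 0.45}}

```text
t: 17.45
eef_pos: [625.9, -241.1, -26.3]
tcp_rot: [3.142, 0.0, 2.69]
ft_force: [0.1, 0.4, -0.1]
opening: 0.605
grip_force: 30.0
```

```bash
python3 - <<'E'
from h import *
s=state();print(s['opening'],s['grip_force'],s['ft_force']);go(467.8,-169,60)
E
```

```text
0.6047258939404359 30.00016327947378 [ 0.09238249  0.44747731 -0.11729515]
t 17.45 at [ 625.9 -241.1  -26.3] slide [0.1738, -0.0041, -0.0863] dist 194.0
```

{"op": "step_arm", "data": {"increments": [{"slide": [0,0,-0.045],"roll": 0},{"slide": [0,0,-0.088],"roll": 0},{"slide": [0.058,-0.002,-0.09],"roll": 0},{"slide": [0.116,-0.004,-0.09],"roll": 0},{"slide": [0.165,-0.004,-0.09],"roll": 0}]}}

```text
t: 18.08
eef_pos: [473.6, -171.7, 63.7]
tcp_rot: [3.141, -0.0, 2.69]
ft_force: [0.7, 0.4, -1.8]
opening: 0.601
grip_force: 30.0
```

{"op": "step_arm", "data": {"increments": [{"slide": [0.0085,0,0],"roll": 0},{"slide": [0.0085,0,0],"roll": 0},{"slide": [0.0085,0,0],"roll": 0},{"slide": [0.0085,0,0],"roll": 0}]}}

```text
t: 18.58
eef_pos: [468.8, -169.4, 63.4]
tcp_rot: [3.142, 0.0, 2.69]
ft_force: [0.4, -0.1, -1.5]
opening: 0.6
grip_force: 30.0
```

```bash
python3 - <<'E'
from h import *
d=cam('wrist','w8');s=state();print(s['eef_pos'],s['grip_force'],s['opening'],s['ft_force'])
print(rel((467.9,-168.9),s['eef_pos'][:2]))
print('seat',ring(d,467.8,-169,14,26,30),'foot',ring(d,467.8,-169,6,13,60))
t=cam('top');print('top held',ring(t,467.8,-169,85,125,30))
c=d['camera_from_world'];K=d['intrinsics']
for p in([467.9,-168.9,55],[*s['eef_pos'][:2],100]):
    q=c[:3,:3]@p+c[:3,3];print(K[0,0]*q[0]/-q[2]+K[0,2],-K[1,1]*q[1]/-q[2]+K[1,2])
E
```

```text
[ 468.57847489 -169.2537633    63.3592722 ] 29.999853149056435 0.6029281777029882 [-0.37313109 -0.18965656 -1.19308485]
[0.8, 0.0]
seat {'n': 1493, 'circ': [467.3, -168.0, 24.5], 'mean': array([nan, nan, nan]), 'zmed': np.float64(nan)} foot {'n': 3729, 'circ': [465.6, -167.7, 49.7], 'mean': array([nan, nan, nan]), 'zmed': np.float64(nan)}
top held None
258.4568588261648 217.73665681929754
258.50070208764555 249.8947378094227
```

View pics/w8.png

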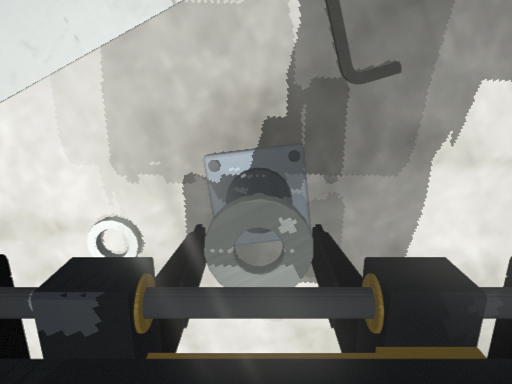

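{"op": "step_arm", "data": {"increments": [{"slide": [0.001,0,0.015],"roll": 0},{"slide": [0.001,0,0.03],"roll": 0},{"slide": [0.001,0,0.045],"roll": 0},{"slide": [0.001,0,0.055],"roll": 0},{"slide": [0.001,0,0.055],"roll": 0}]}}

```text
t: 19.3
eef_pos: [466.9, -168.4, 7.8]
tcp_rot: [3.141, -0.002, 2.69]
ft_force: [-0.5, -0.6, -1.3]
opening: 0.598
grip_force: 30.0
```

{"op": "step_arm", "data": {"increments": [{"slide": [0,0,0.006],"roll": 0},{"slide": [0,0,0.01],"roll": 0},{"slide": [0,0,0.013],"roll": 0},{"slide": [0,0,0.013],"roll": 0}]}}

```text
t: 19.8
eef_pos: [467.1, -168.5, -4.5]
tcp_rot: [3.141, -0.0, 2.69]
ft_force: [-0.4, 0.3, -1.7]
opening: 0.601
grip_force: 30.0
```

{"op": "step_arm", "data": {"increments": [{"slide": [0,0,0],"roll": 0},{"slide": [0,0,0],"roll": 0},{"slide": [0,0,0],"roll": 0}], "fingers": 0.85}}

```text
t: 20.18
eef_pos: [467.2, -168.6, -4.3]
tcp_rot: [3.142, 0.0, 2.69]
ft_force: [0.3, 0.5, -1.4]
opening: 0.833
grip_force: 0.0
```

```bash
python3 - <<'E'
from h import *
go(451.3,-291.2,80)
E
```

```text
t 20.18 at [ 467.2 -168.6   -4.3] slide [-0.0392, -0.1173, -0.0843] dist 150.0
```

{"op": "step_arm", "data": {"increments": [{"slide": [0,0,-0.045],"roll": 0},{"slide": [0,0,-0.085],"roll": 0},{"slide": [-0.019,-0.056,-0.085],"roll": 0},{"slide": [-0.036,-0.11,-0.085],"roll": 0},{"slide": [-0.0392,-0.1173,-0.085],"roll": 0}]}}

```text
t: 20.8
eef_pos: [450.8, -294.0, 80.7]
tcp_rot: [-3.141, 0.001, 2.687]
ft_force: [-0.5, 0.8, 0.3]
opening: 0.849
grip_force: 0.0
```

{"op": "step_arm", "data": {"increments": [{"slide": [0,0,0],"roll": 0},{"slide": [0,0,0],"roll": 0}]}}

```text
t: 21.05
eef_pos: [451.2, -289.9, 80.5]
tcp_rot: [3.141, -0.001, 2.691]
ft_force: [-0.1, 0.2, -0.6]
opening: 0.85
grip_force: 0.0
```

```bash
python3 - <<'E'
from h import *
d=cam('wrist','w9');s=state();print(s['eef_pos'],s['ft_force'])
r=ring(d,451.3,-291.2,5,16,45);print(r,'move xy',rel(r['circ'][:2],s['eef_pos'][:2]))
print(spot_in('wrist','thin_narrow')[:2])
d=cam('top');print('plain',[ring(d,467.8,-168.6,*z,40) for z in((24,36),(38,60))])
d=cam('side');print('side',[ring(d,467.8,-168.6,*z,40) for z in((25,36),(38,60))])
E
```

```text
[ 451.36659139 -289.90758043   80.57476043] [ 0.13639013 -0.51293615  1.64729678]
{'n': 1260, 'circ': [451.9, -291.6, 20.9], 'mean': array([nan, nan, nan]), 'zmed': np.float64(nan)} move xy [-1.2, -1.3]
[{'bbox': [233.6, 166.4, 282.2, 216.0], 'confidence': 0.87}]
plain [{'n': 338, 'circ': [466.3, -168.3, 28.7], 'mean': array([ 466.2, -168.4,   30.2]), 'zmed': np.float64(30.4)}, {'n': 30, 'circ': [467.9, -168.4, 7.3], 'mean': array([ 467.6, -168. ,   49. ]), 'zmed': np.float64(47.8)}]
side [{'n': 120, 'circ': [461.5, -169.8, 27.6], 'mean': array([ 453.5, -171.2,   28.9]), 'zmed': np.float64(29.3)}, None]
```

Thin_wide is flat on its seat with its top at z≈30. Picking thin_narrow.

{"op": "step_arm", "data": {"increments": [{"slide": [-0.001,-0.001,0.045],"roll": 0},{"slide": [-0.001,-0.001,0.08],"roll": 0},{"slide": [-0.001,-0.001,0.098],"roll": 0},{"slide": [-0.001,-0.001,0.1],"roll": 0},{"slide": [-0.001,-0.001,0.1],"roll": 0}]}}

```text
t: 21.88
eef_pos: [452.0, -292.5, -18.8]
tcp_rot: [-3.142, 0.001, 2.69]
ft_force: [0.2, -0.4, 0.3]
opening: 0.849
grip_force: 0.0
```

{"op": "step_arm", "data": {"increments": [{"slide": [0,0,0.003],"roll": 0},{"slide": [0,0,0.006],"roll": 0},{"slide": [0,0,0.0065],"roll": 0}]}}

```text
t: 22.25
eef_pos: [451.7, -292.5, -25.8]
tcp_rot: [3.142, 0.0, 2.69]
ft_force: [-0.7, 0.4, -0.6]
opening: 0.847
grip_force: 0.0
```

{"op": "step_arm", "data": {"increments": [{"slide": [0,0,0],"roll": 0},{"slide": [0,0,0],"roll": 0},{"slide": [0,0,0],"roll": 0},{"slide": [0,0,0],"roll": 0},{"slide": [0,0,0],"roll": 0}], "fingers": 0.25}}

```text
t: 22.88
eef_pos: [451.7, -292.5, -25.9]
tcp_rot: [3.142, 0.0, 2.69]
ft_force: [-0.1, -0.0, 0.9]
opening: 0.426
grip_force: 30.0
```

```bash
python3 - <<'E'
from h import *
s=state();print(s['opening'],s['grip_force'],s['ft_force']);go(467.7,-168.6,63)
E
```

```text
0.4261703098524511 30.000929916277528 [-0.1206818  -0.00648913  0.85045617]
t 22.88 at [ 451.7 -292.5  -25.9] slide [0.0397, 0.1185, -0.0889] dist 153.0
```

{"op": "step_arm", "data": {"increments": [{"slide": [0,0,-0.045],"roll": 0},{"slide": [0,0,-0.088],"roll": 0},{"slide": [0.019,0.055,-0.09],"roll": 0},{"slide": [0.036,0.108,-0.09],"roll": 0},{"slide": [0.0395,0.1185,-0.09],"roll": 0}]}}

```text
t: 23.5
eef_pos: [467.7, -166.1, 64.3]
tcp_rot: [3.141, -0.0, 2.692]
ft_force: [0.4, -0.7, -1.3]
opening: 0.426
grip_force: 30.0
```

{"op": "step_arm", "data": {"increments": [{"slide": [0,0,0],"roll": 0},{"slide": [0,0,0],"roll": 0}]}}

```text
t: 23.75
eef_pos: [468.0, -169.7, 64.0]
tcp_rot: [-3.142, 0.0, 2.689]
ft_force: [-0.7, -0.4, -1.0]
opening: 0.429
grip_force: 30.0
```

```bash
python3 - <<'E'
from h import *
s=state();print(s['eef_pos'],s['grip_force'],s['opening']);print(rel((467.7,-168.6),s['eef_pos'][:2]))
d=cam('wrist','w10');c=d['camera_from_world'];K=d['intrinsics'];P=pts(d);m=(P[...,2]>95)&(P[...,2]<108)&(np.hypot(P[...,0]-467,P[...,1]+168)<24)&(d['color'].mean(2)>80)
Q=P[m];print(len(Q),np.percentile(Q[:,2],[5,50,95]))
E
```

```text
[ 467.98429577 -169.70984089   64.00527795] 29.99987513758242 0.42878321838969174
[0.7, 0.9]
3101 [ 96.77953634 100.36042993 101.49630108]
```

View pics/w10.png

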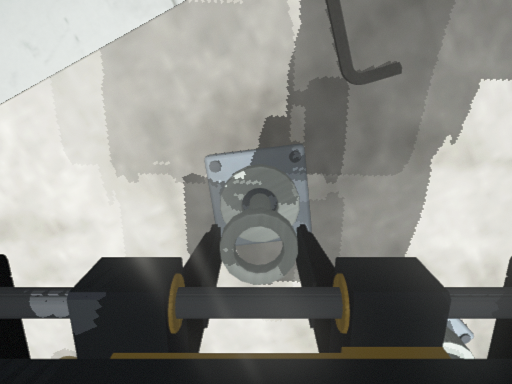

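Thin_narrow is held level, its bore at (260,248) over the spindle at (260,195). Lowering to just above the wide ring.

{"op": "step_arm", "data": {"increments": [{"slide": [0.0005,0.0005,0.015],"roll": 0},{"slide": [0.0005,0.0005,0.03],"roll": 0},{"slide": [0.0005,0.0005,0.042],"roll": 0},{"slide": [0.0005,0.0005,0.048],"roll": 0},{"slide": [0.0005,0.0005,0.048],"roll": 0}]}}

```text
t: 24.42
eef_pos: [467.5, -168.0, 15.7]
tcp_rot: [3.141, -0.001, 2.69]
ft_force: [-0.4, -0.3, -1.5]
opening: 0.427
grip_force: 30.0
```

{"op": "step_arm", "data": {"increments": [{"slide": [0,0,0.004],"roll": 0},{"slide": [0,0,0.008],"roll": 0},{"slide": [0,0,0.0105],"roll": 0},{"slide": [0,0,0.0105],"roll": 0}]}}

```text
t: 24.92
eef_pos: [467.6, -168.0, 5.5]
tcp_rot: [3.141, -0.0, 2.69]
ft_force: [-0.4, -0.4, -0.2]
opening: 0.426
grip_force: 30.0
```

{"op": "step_arm", "data": {"increments": [{"slide": [0,0,0],"roll": 0},{"slide": [0,0,0],"roll": 0},{"slide": [0,0,0],"roll": 0}], "fingers": 0.7}}

```text
t: 25.3
eef_pos: [467.7, -168.0, 5.7]
tcp_rot: [3.142, 0.0, 2.69]
ft_force: [0.9, -0.7, 0.4]
opening: 0.675
grip_force: 0.0
```

{"op": "step_arm", "data": {"increments": [{"slide": [0,0,-0.04],"roll": 0},{"slide": [0,0,-0.09],"roll": 0},{"slide": [0.04,0.03,-0.1],"roll": 0},{"slide": [0.08,0.08,-0.11],"roll": 0},{"slide": [0.08,0.12,-0.12],"roll": 0}]}}

```text
t: 25.92
eef_pos: [446.4, -23.3, 126.3]
tcp_rot: [-3.142, -0.001, 2.69]
ft_force: [1.3, -0.5, -0.5]
opening: 0.7
grip_force: 0.0
```

```bash
python3 - <<'E'
from h import *
d=cam('top');print('plain',[ring(d,467.8,-168.6,*z,40) for z in((24,35),(36,46),(46,60))])
print('spring',[ring(d,640.5,-101,*z,40) for z in((66,79),(80,95))])
d=cam('side','s11');print('side',[ring(d,467.8,-168.6,*z,40) for z in((24,35),(36,46),(46,60))],[ring(d,640.5,-101,*z,40) for z in((46,58),(66,79))])
im=cv2.imread('pics/s11.png')[140:310,170:370];cv2.imwrite('pics/s11c.png',cv2.resize(im,None,fx=4,fy=3.5,interpolation=2))
print(state()['t'])
E
```

```text
plain [{'n': 194, 'circ': [466.4, -168.5, 28.8], 'mean': array([ 464.9, -168.8,   30.2]), 'zmed': np.float64(30.2)}, {'n': 143, 'circ': [466.9, -167.7, 20.7], 'mean': array([ 467.2, -167.7,   39.6]), 'zmed': np.float64(40.2)}, {'n': 18, 'circ': [467.6, -168.7, 5.6], 'mean': array([ 467.4, -168.4,   51.5]), 'zmed': np.float64(52.2)}]
spring [{'n': 172, 'circ': [640.0, -101.1, 20.5], 'mean': array([nan, nan, nan]), 'zmed': np.float64(nan)}, {'n': 13, 'circ': [640.0, -100.7, 4.1], 'mean': array([ 640.1, -100.9,   85.6]), 'zmed': np.float64(85.6)}]
side [{'n': 174, 'circ': [469.3, -172.4, 29.2], 'mean': array([nan, nan, nan]), 'zmed': np.float64(nan)}, {'n': 125, 'circ': [467.8, -170.3, 20.7], 'mean': array([ 467.7, -174.1,   39.6]), 'zmed': np.float64(39.4)}, {'n': 14, 'circ': [469.0, -173.5, 4.0], 'mean': array([ 468.9, -173.8,   51. ]), 'zmed': np.float64(51.2)}] [{'n': 147, 'circ': [641.7, -105.0, 28.8], 'mean': array([ 635.5, -117.3,   51.3]), 'zmed': np.float64(51.1)}, {'n': 133, 'circ': [642.1, -104.8, 21.4], 'mean': array([ 640.3, -108.4,   71.8]), 'zmed': np.float64(72.2)}]
26.025
```

View pics/s11c.png

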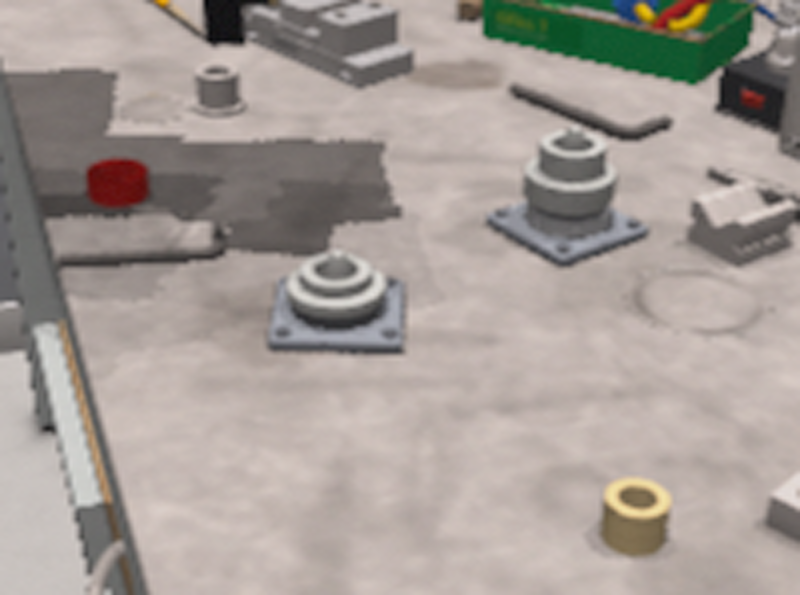

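Both stacks are seated, thick at crop (570,180) and thin at (337,285). The bushes and the red ring haven't moved, and the arm is clear.

{"op": "step_arm", "data": {"increments": [{"slide": [0,0,0],"roll": 0},{"slide": [0,0,0],"roll": 0},{"slide": [0,0,0],"roll": 0}]}}

```text
t: 26.4
eef_pos: [447.8, -25.9, 125.3]
tcp_rot: [-3.141, -0.001, 2.688]
ft_force: [-0.3, -0.4, 1.2]
opening: 0.699
grip_force: 0.0
```

```bash
python3 -c "
from cell import env;print(env.job_done())"
```

```text
the job is handed in; nothing more can be done
None
```

I handed the job in at about 26 s of robot time: both thick rings are on the spring stand and both thin rings on the plain stand, wide below narrow and lying flat; the bushes and the red ring were left where they were, and no verdict came back.

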